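Stack the staggered drip trays of an aquarium trickle filter

TASK

Build up the trickle filter on the base tray that is fixed to the table (the one with the outlet pipe at one end). Set the deep tray on its rim, in line with it but shifted about 40 mm lengthwise away from the outlet pipe, so that the base stays open at the pipe end; then set the shallow tray of the same length on the deep tray's rim, shifted back so that it lies straight above the base tray. Leave the smaller tray where it is.

Things in the scene. Friction and masses are not known exactly. Their poses are not given: they have to be found in the camera images.
- base_tray: Base tray, fixed to the table: 150 (x) x 90 (y) x 45 (z) mm, with a stub outlet pipe at the middle of its +x end, below the rim, that reaches 119 mm from the tray's centre. Origin: centre of the underside; x lengthwise towards the pipe, z up. The rim on which the deep tray rests is 45 mm above the origin. Same build as the other trays (ribbed); four low screw lugs at its foot.
- deep_tray: Loose cream open tray, 150 (x) x 90 (y) x 65 (z) mm, about 0.2 kg, 4 mm walls and floor, 8 mm inward ledge along the long rims. Origin: centre of underside; x lengthwise, z up. A 10 mm thick cross rib (along y) at mid-length, top flush with the rim 65 mm above the origin, is the grip: fingers go inside, one each side of it (66 mm free each way along x, 61 mm deep). Same either way round.
- shallow_tray: Loose shallow tray, 150 (x) x 90 (y) x 38 (z) mm, 0.1 to 0.25 kg. Built as the deep tray, but 34 mm deep inside; origin and axes alike, the rib's top is 38 mm above the origin. Pick it up by the rib in the same way.
- small_tray: Bystander: smaller loose tray, 105 (x) x 70 (y) x 38 (z) mm, of the same build; origin: centre of the underside, x lengthwise. It does not fit this filter and stays where it is.
There are look-alikes about, which are no part of the job. Leave any pink or red look-alike of the shallow_tray alone.

How it is judged:
By the outcome, as a careful person would: the job done as asked, in the order asked, and still so for the second after the job is handed in, with the robot touching nothing.
It also fails if it takes over 64 s, if anything falls off the work surface, if the arm or the gripper's body presses on something with over 40 N, if the wrist force passes 120 N, or if a joint passes its speed limit or range.

ROBOT

A 6-joint arm with a two-finger parallel gripper is mounted at the origin on the work surface. World frame = base frame: x ahead of the robot, y to its left, z up, the work surface at z = 0. Lengths are in m, angles in degrees, forces in N, time in s.
With the tool pointing down it reaches from about 0.375 to 0.9 m from the base axis. Payload 3.1 kg.
Tool frame: the origin (TCP) lies midway between the tips of the shut fingers; the grasp point (between the pads) lies 19 mm behind it; y points along the fingers, z is the direction in which the jaws open and shut, and the axes are right-handed (so a half turn about y gives the same grasp; the last joint's range is limited). The gripper opens to 85 mm and grips with 20 to 120 N. Pads are 22 mm wide; open, the fingers measure 114 mm over their backs; the gripper's body (76 mm by 85 mm) begins 54 mm behind the grasp point. The pads swing forward as they close: fully open they stand 13 mm farther back than shut.
Start: joints at [-10.227, 30.224, 82.088, -0, 67.689, -10.227], TCP at [0.625, 0, 0.206] pointing down, gripper open.
Joint ranges: [-176.69, 176.69], [-43.24, 126.21], [12.49, 139.97], [-82, 262], [0, 151.66], [-163.58, 163.58]. Speed limits (degrees/s): [159.86, 159.86, 180, 180, 180, 180].

INTERFACE

Orientations are given as [roll, pitch, yaw] about the fixed x, y, z axes, in that order (R = Rz(yaw) Ry(pitch) Rx(roll)).
In Python, from plant import robot gives the robot as it stands.
- The arm moves only by the shell command python3 -m handwheel 'ROWS'. ROWS is JSON, a list that holds one entry, the list of rows, each a list of 7 numbers: the turn, a rotation vector about the world's x, y, z in rad, then the shift along the world's x, y, z in mm, then the opening in per cent of the stroke, from 0 (shut) to 100 (fully open). In form: [[[wx, wy, wz, dx, dy, dz, fingers], ...]]. A call has 1 to 12 rows; each row shifts and turns the commanded pose from where the row before left it; what a row does not reach is not made up. A row lasts 1/8 s, in which the tool goes at most 62.5 mm and 10.7 degrees, less where a joint would pass 70% of its speed; a pose out of reach is approached as far as the arm can. A call with a gripper value outside its range is refused whole. The fingers move at their own pace and stop on an object; the grip force is fixed at half the most. Time passes only in rows, so rows that do not move let the fingers close. It gives the time, the measured TCP pose, the force and the opening at its end, in the units of the state.
- robot.observe(): the state, without advancing time (a new reading comes with each control period).
- robot.get_image(name): name is "scene" or "side" or "wrist"; returns the picture (480x640x3 uint8, red, green, blue); there is no depth.
- robot.get_calibration(name): a dict with "camera_matrix" (3x3 intrinsics, pixels), "extrinsics" (4x4, takes a point from world to camera coordinates); the wrist camera has in their place "tool_from_camera" (4x4, takes a point from camera to tool coordinates, whose origin is the TCP and whose axes are the tool frame's). Camera axes: x right, y up, looking along -z (the intrinsics and any distortion apply to the point x, -y, -z); pixel columns grow to the right and rows downward; lengths in m; the calibration is good to about 2 mm. A picture is of the moment at which its call begins: read the wrist's pose just before it. get_calibration takes no time and is no camera call.
- robot.job_done(): hands the job in, once; it reports no verdict.
The state is a dict: "time": time; "joints": joint angles; "joint_velocities": joint speeds; "joint_torque": joint torques, N m; "ee_pos": TCP position; "ee_rot": TCP orientation; "contact_force": force on the tool from outside, world axes, zero at the start; "torque": the same for the moment, N m; "opening": finger opening in m.
Only numpy, scipy, OpenCV 4.12 (cv2) and the standard library are available. Lean on these libraries where they do the work, as an engineer would, in place of code of your own. Each camera call takes 0.05 s, during which the arm holds its last target. There are 200 camera calls.

## Working session

There is one attempt and no reset: what is moved stays moved. The work goes in short steps, Python scripts to look and compute and a shell command to move; the robot and the scene stay as the last step left them, time stands still between calls to the robot, and variables do not carry over. Pictures are saved under pics/ and viewed, about 8 in all and at most 12, crops included, and the job is handed in when it is done.

```bash
ls; mkdir -p pics
python3 - <<'E'
from plant import robot
import cv2,numpy as np
print(robot.observe())
for n in ("scene","side","wrist"):
    im=robot.get_image(n); cv2.imwrite(f"pics/a_{n}.png",im[:,:,::-1])
    c=robot.get_calibration(n); print(n,{k:np.round(v,4).tolist() if not isinstance(v,str) else v for k,v in c.items()})
E
```

```text
pics
{'time': 0.0, 'joints': array([-1.02278703e+01,  3.02801304e+01,  8.21560842e+01, -1.73478897e-03,
        6.76881199e+01, -1.02289306e+01]), 'joint_velocities': array([-0.08711898,  0.04555123,  0.04715963,  0.11007117, -0.05207852,
        0.07151269]), 'joint_torque': array([ 2.50220628e-04, -4.42344439e+01, -1.78024775e+01, -2.06930472e-04,
        8.36740597e-03,  2.24214921e-05]), 'ee_pos': array([6.24237556e-01, 1.51611547e-04, 2.05122857e-01]), 'ee_rot': array([-9.01226431e+01,  2.05015181e-02, -8.99983014e+01]), 'contact_force': array([0.4174493 , 0.22816389, 0.14708686]), 'torque': array([-0.0246819 , -0.00492249,  0.01244439]), 'opening': 0.08529399710150737}
scene {'camera_matrix': [[520.5456, 0.0, 313.7749], [0.0, 520.5456, 227.4575], [0.0, 0.0, 1.0]], 'extrinsics': [[0.1978, 0.9802, -0.0036, -0.112], [-0.7685, 0.1574, 0.6202, 0.2999], [0.6085, -0.12, 0.7845, -1.3406], [0.0, 0.0, 0.0, 1.0]]}
side {'camera_matrix': [[552.2183, 0.0, 318.6579], [0.0, 552.2183, 236.6207], [0.0, 0.0, 1.0]], 'extrinsics': [[0.8475, -0.5308, -0.0018, -0.3749], [0.2945, 0.4672, 0.8337, -0.166], [-0.4417, -0.7071, 0.5523, -1.0983], [0.0, 0.0, 0.0, 1.0]]}
wrist {'camera_matrix': [[334.3367, 0.0, 323.7748], [0.0, 334.3367, 237.4009], [0.0, 0.0, 1.0]], 'tool_from_camera': [[0.0004, -0.9458, -0.3246, -0.085], [-0.0003, 0.3246, -0.9458, -0.168], [1.0, 0.0005, -0.0002, -0.0008], [0.0, 0.0, 0.0, 1.0]]}
```

View pics/a_scene.png

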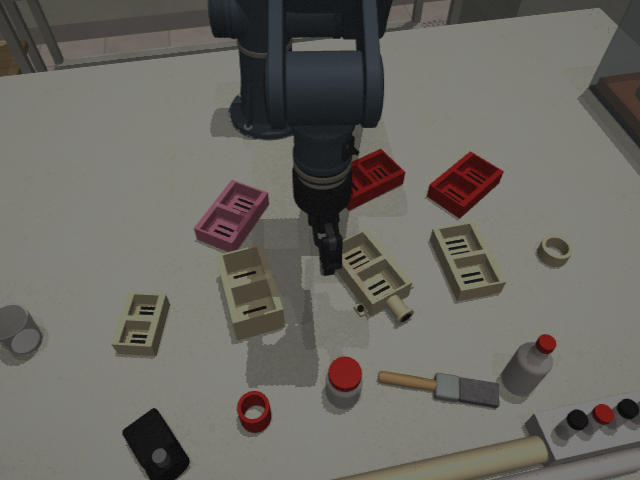

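View pics/a_side.png

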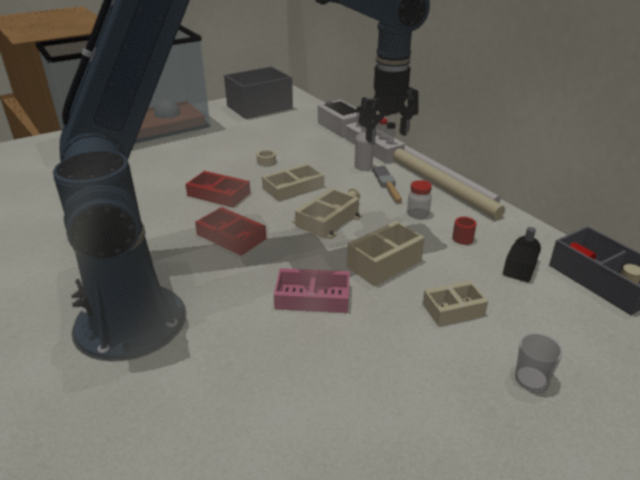

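Scene view: the base tray with its pipe is at (375,272), the deep tray at (250,292), the cream shallow-tray candidate at (467,260), and the small tray at (142,323). The look-alikes are pink at (232,215) and red at (372,180) and (465,184), so the cream tray at (467,260), which is full length and low, fits the description. I'll enlarge it to confirm and to read the corners.

```bash
cat > h.py <<'E'
import numpy as np,cv2
from plant import robot
from scipy.spatial.transform import Rotation as R
def ray(name,uv,st=None):
    """camera centre and unit-depth directions in world, for pixels uv (N,2)"""
    c=robot.get_calibration(name); K=np.array(c["camera_matrix"])
    uv=np.atleast_2d(np.array(uv,float))
    d=np.c_[(uv[:,0]-K[0,2])/K[0,0],-(uv[:,1]-K[1,2])/K[1,1],-np.ones(len(uv))]
    if name=="wrist":
        T=np.array(c["tool_from_camera"]); Rw=R.from_euler("xyz",st["ee_rot"],degrees=True).as_matrix()
        return Rw@T[:3,3]+st["ee_pos"], d@(Rw@T[:3,:3]).T
    E=np.array(c["extrinsics"]); return -E[:3,:3].T@E[:3,3], d@E[:3,:3]
def plane(name,uv,z,st=None):
    o,d=ray(name,uv,st); return o+d*((z-o[2])/d[:,2])[:,None]
def project(name,P,st=None):
    c=robot.get_calibration(name);K=np.array(c["camera_matrix"]);P=np.atleast_2d(P)
    if name=="wrist":
        T=np.array(c["tool_from_camera"]); Rw=R.from_euler("xyz",st["ee_rot"],degrees=True).as_matrix()
        p=((P-st["ee_pos"])@Rw-T[:3,3])@T[:3,:3]
    else:
        E=np.array(c["extrinsics"]); p=P@E[:3,:3].T+E[:3,3]
    return np.c_[K[0,0]*p[:,0]/-p[:,2]+K[0,2],K[1,1]*-p[:,1]/-p[:,2]+K[1,2]]
E
python3 - <<'E'
import cv2
a=cv2.imread("pics/a_scene.png")[215:350,210:510]
cv2.imwrite("pics/b.png",cv2.resize(a,None,fx=2.6,fy=2.6,interpolation=cv2.INTER_CUBIC))
E
```

```text
(no output)
```

View pics/b.png

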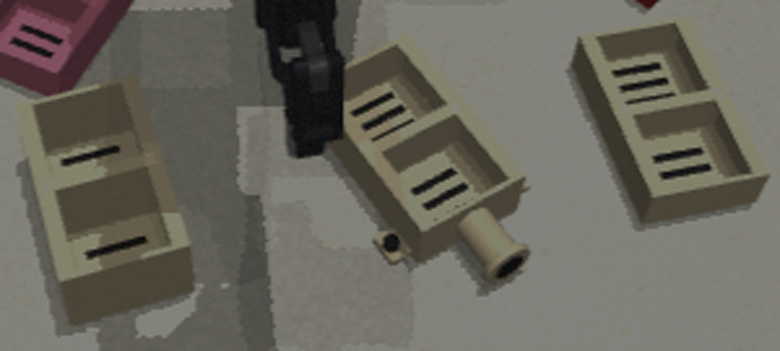

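Run:
```python
from h import *
def go(n,c,z):
    p=plane("scene",np.array(c,float)/2.6+[210,215],z)
    print(n,p.round(4).tolist()); 
    for i in range(len(p)): print("  edge",np.linalg.norm(p[i]-p[i-1]).round(4), "dir",np.degrees(np.arctan2(*(p[i]-p[i-1])[1::-1])).round(1))
    print("  ctr",p.mean(0).round(4))
go("deep",[(22,100),(135,80),(190,247),(65,280)],.065)
go("shallow",[(577,40),(685,20),(768,177),(648,197)],.038)
go("base",[(400,40),(525,180),(415,232)],.045)
```

```text
deep [[0.4728, -0.1644, 0.065], [0.4714, -0.0816, 0.065], [0.6165, -0.0645, 0.065], [0.6244, -0.1492, 0.065]]
  edge 0.1523 dir -174.3
  edge 0.0829 dir 91.0
  edge 0.1461 dir 6.7
  edge 0.0851 dir -84.7
  ctr [ 0.5463 -0.1149  0.065 ]
shallow [[0.4818, 0.26, 0.038], [0.4798, 0.3495, 0.038], [0.628, 0.3522, 0.038], [0.6266, 0.2619, 0.038]]
  edge 0.1448 dir -179.3
  edge 0.0895 dir 91.3
  edge 0.1482 dir 1.1
  edge 0.0904 dir -90.9
  ctr [0.554  0.3059 0.038 ]
base [[0.4595, 0.1238, 0.045], [0.5996, 0.1784, 0.045], [0.6248, 0.0907, 0.045]]
  edge 0.1685 dir 168.7
  edge 0.1504 dir 21.3
  edge 0.0912 dir -74.0
  ctr [0.5613 0.131  0.045 ]
```

```bash
python3 -m handwheel '[[[0,0,0,-30,20,20,100],[0,0,0,-30,20,20,100],[0,0,0,-20,10,5,100],[0,0,0,0,0,0,100],[0,0,0,0,0,0,100]]]'
python3 - <<'E'
from h import *
st=robot.observe(); im=robot.get_image("wrist"); cv2.imwrite("pics/c.png",im[:,:,::-1])
print(st["ee_pos"],st["ee_rot"]); np.save("c_st.npy",st,allow_pickle=True)
E
```

```text
time: 0.78
ee_pos: [0.5458, 0.0496, 0.2509]
ee_rot: [-90.0, -0.0, -90.0]
contact_force: [0.5, -0.3, -0.3]
opening: 0.0859
[0.54575467 0.0496267  0.25088402] [-8.99669356e+01 -1.85578054e-02 -9.00082447e+01]
```

View pics/c.png

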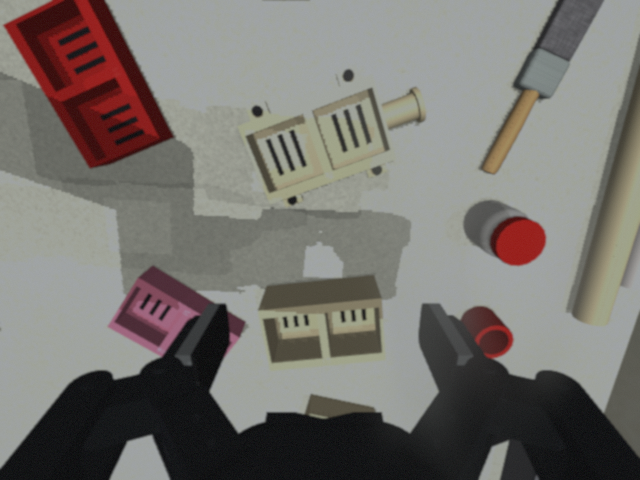

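The wrist view has the base tray rim at about (240,130), (372,88), (397,158) and (270,203), with the pipe to the right. The deep tray rim is at about (262,312)–(383,303) and (270,366)–(383,360). I'll enlarge both for exact corners.

Run:
```python
import cv2,numpy as np
a=cv2.imread("pics/c.png")
f=lambda x:cv2.resize(x,None,fx=4,fy=4,interpolation=cv2.INTER_CUBIC)
im=np.hstack([f(a[60:210,225:425])[:, :], ]); cv2.imwrite("pics/d.png",im)
cv2.imwrite("pics/e.png",f(a[255:385,240:410]))
```

```text
(no output)
```

View pics/d.png

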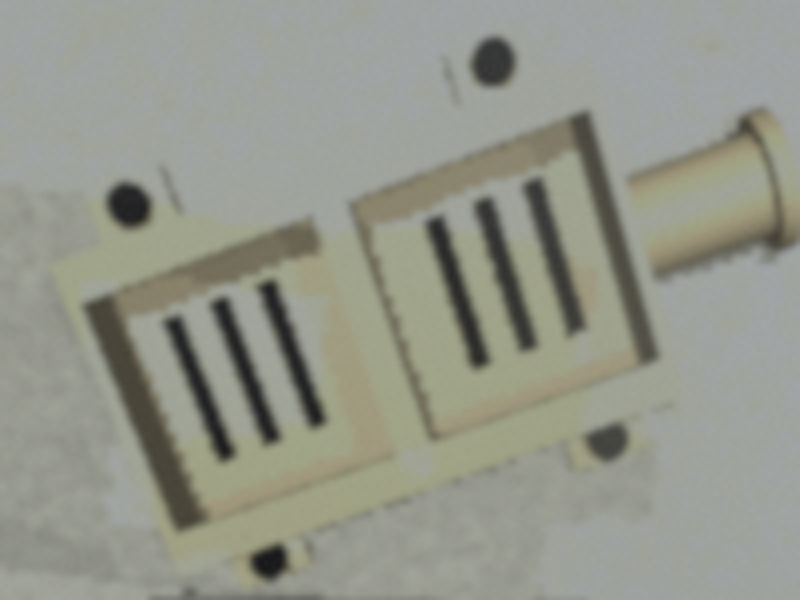

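View pics/e.png

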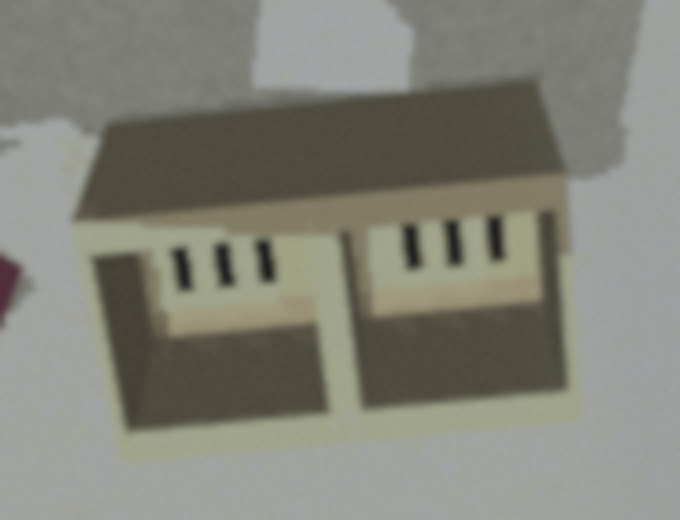

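Run:
```python
from h import *
st=np.load("c_st.npy",allow_pickle=True).item()
def go(n,c,off,z):
    p=plane("wrist",np.array(c,float)/4+off,z,st)
    e=[p[1]-p[0],p[2]-p[3]]; s=[p[3]-p[0],p[2]-p[1]]
    print(n,"ctr",p.mean(0).round(4),"len",[np.linalg.norm(v).round(4) for v in e+s],
     "yaw",[np.degrees(np.arctan2(v[1],v[0])).round(1) for v in e],[np.degrees(np.arctan2(v[1],v[0])).round(1)+90 for v in s])
b=[225,60]; d=[240,255]
go("base in",[(85,303),(590,112),(660,358),(178,530)],b,.045)
go("base out",[(52,265),(595,68),(674,395),(172,565)],b,.045)
go("deep in",[(93,257),(553,211),(568,388),(127,430)],d,.065)
go("deep out",[(75,218),(568,172),(580,418),(120,460)],d,.065)
# rib quads
go("base rib",[(313,215),(350,203),(433,438),(397,452)],b,.045)
go("deep rib",[(318,235),(340,232),(360,408),(328,410)],d,.065)
```

```text
base in ctr [0.5396 0.114  0.045 ] len [np.float64(0.1409), np.float64(0.1412), np.float64(0.0651), np.float64(0.0649)] yaw [np.float64(19.4), np.float64(19.5)] [np.float64(19.400000000000006), np.float64(19.700000000000003)]
base out ctr [0.5383 0.114  0.045 ] len [np.float64(0.1495), np.float64(0.1477), np.float64(0.0856), np.float64(0.0851)] yaw [np.float64(18.5), np.float64(18.7)] [np.float64(18.599999999999994), np.float64(17.400000000000006)]
deep in ctr [ 0.5448 -0.1167  0.065 ] len [np.float64(0.1406), np.float64(0.1416), np.float64(0.0645), np.float64(0.0645)] yaw [np.float64(6.5), np.float64(6.5)] [np.float64(6.299999999999997), np.float64(7.200000000000003)]
deep out ctr [ 0.545  -0.1158  0.065 ] len [np.float64(0.1489), np.float64(0.1489), np.float64(0.0899), np.float64(0.0892)] yaw [np.float64(6.0), np.float64(6.3)] [np.float64(5.700000000000003), np.float64(5.700000000000003)]
base rib ctr [0.5396 0.1142 0.045 ] len [np.float64(0.0102), np.float64(0.0107), np.float64(0.0655), np.float64(0.0647)] yaw [np.float64(16.8), np.float64(21.1)] [np.float64(19.700000000000003), np.float64(20.099999999999994)]
deep rib ctr [ 0.5456 -0.1166  0.065 ] len [np.float64(0.0068), np.float64(0.0102), np.float64(0.0642), np.float64(0.0647)] yaw [np.float64(8.8), np.float64(4.2)] [np.float64(2.5999999999999943), np.float64(5.700000000000003)]
```

```bash
python3 -m handwheel '[[[0,0,0.055,0,-55,-20,100],[0,0,0.055,0,-55,-40,100],[0,0,0,-1,-56,-50,100],[0,0,0,0,0,-40,100],[0,0,0,0,0,0,100],[0,0,0,0,0,0,100]]]'
```

```text
time: 1.58
ee_pos: [0.5452, -0.1024, 0.1133]
ee_rot: [-89.9, -0.0, -83.7]
contact_force: [0.7, 0.5, 0.3]
opening: 0.0856
```

```bash
python3 -m handwheel '[[[0,0,0,0,-14,0,100],[0,0,0,0,0,-25,100],[0,0,0,0,0,-25,100],[0,0,0,0,0,-20,100],[0,0,0,0,0,-13,100],[0,0,0,0,0,0,100],[0,0,0,0,0,0,100]]]'
```

```text
time: 2.45
ee_pos: [0.545, -0.1165, 0.0307]
ee_rot: [-89.9, -0.1, -83.7]
contact_force: [0.6, -0.3, -0.6]
opening: 0.0852
```

```bash
python3 -m handwheel '[[[0,0,0,0,0,0,0],[0,0,0,0,0,0,0],[0,0,0,0,0,0,0],[0,0,0,0,0,0,0],[0,0,0,0,0,0,0],[0,0,0,0,0,0,0],[0,0,0,0,0,0,0],[0,0,0,0,0,0,0]]]'
python3 -m handwheel '[[[0,0,0,0,0,15,0],[0,0,0,0,0,25,0],[0,0,0,0,0,40,0],[0,0,0,0,0,40,0],[0,0,0,0,0,0,0],[0,0,0,0,0,0,0]]]'
```

```text
time: 3.45
ee_pos: [0.5443, -0.1162, 0.03]
ee_rot: [-90.0, -0.0, -83.7]
contact_force: [-0.5, 1.0, 4.7]
opening: 0.0081
time: 4.2
ee_pos: [0.5429, -0.1156, 0.1489]
ee_rot: [-90.1, 0.1, -83.7]
contact_force: [-0.4, -0.4, -2.5]
opening: 0.0079
```

```bash
python3 -m handwheel '[[[0,0,0.04,-5,30,0,0],[0,0,0.05,-9,45,0,0],[0,0,0.05,-9,45,0,0],[0,0,0.05,-9,45,0,0],[0,0,0.04,-6,35,0,0],[0,0,0,-3,16,0,0],[0,0,0,0,0,0,0],[0,0,0,0,0,0,0],[0,0,0,0,0,0,0]]]'
python3 - <<'E'
from h import *
st=robot.observe(); print(st["ee_pos"],st["ee_rot"],st["contact_force"]); np.save("f_st.npy",st,allow_pickle=True)
w=robot.get_image("wrist")[:,:,::-1];s=robot.get_image("scene")[:,:,::-1]
cv2.imwrite("pics/fw.png",w);cv2.imwrite("pics/fs.png",s)
f=lambda x:cv2.resize(x,None,fx=2.5,fy=2.5,interpolation=cv2.INTER_CUBIC)
cv2.imwrite("pics/f.png",np.hstack([cv2.resize(w,(400,300)),cv2.resize(s[200:350,300:500],(400,300))]))
E
```

```text
time: 5.32
ee_pos: [0.5036, 0.0987, 0.1496]
ee_rot: [-90.0, -0.0, -70.6]
contact_force: [-0.6, -0.8, -2.8]
opening: 0.0084
[0.50359579 0.09866967 0.14960257] [-9.00010736e+01 -1.67867884e-02 -7.06246779e+01] [-0.5608951  -0.82903425 -2.76485504]
```

View pics/f.png

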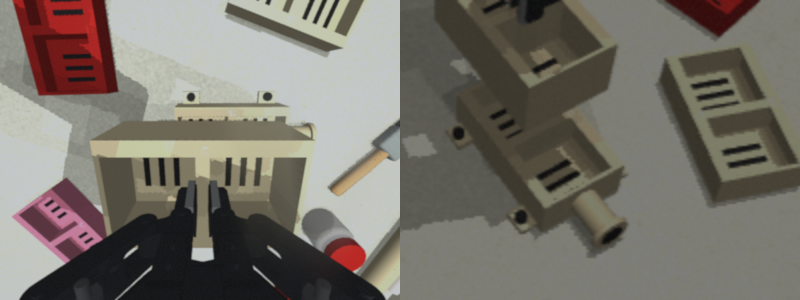

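The wrist view shows the deep tray gripped level by its rib. The scene view shows it above the base, shifted away from the pipe. I'll lower it.

```bash
python3 -m handwheel '[[[0,0,0,-2,2,-20,0],[0,0,0,0,0,-25,0],[0,0,0,0,0,-18,0],[0,0,0,0,0,-6,0],[0,0,0,0,0,0,0],[0,0,0,0,0,0,0]]]'
python3 -m handwheel '[[[0,0,0,0,0,-2,0],[0,0,0,0,0,-2,0],[0,0,0,0,0,-1,0],[0,0,0,0,0,0,0]]]'
```

```text
time: 6.18
ee_pos: [0.5019, 0.1018, 0.0814]
ee_rot: [-89.9, -0.0, -70.5]
contact_force: [0.5, 0.2, -2.7]
opening: 0.0079
time: 6.68
ee_pos: [0.5011, 0.1019, 0.0756]
ee_rot: [-90.0, 0.0, -70.5]
contact_force: [-0.5, 0.7, -2.9]
opening: 0.0079
```

```bash
python3 -m handwheel '[[[0,0,0,0,0,-1,0],[0,0,0,0,0,0,0],[0,0,0,0,0,0,0]]]';python3 -m handwheel '[[[0,0,0,0,0,-1,0],[0,0,0,0,0,0,0],[0,0,0,0,0,0,0]]]'
```

```text
time: 7.05
ee_pos: [0.5012, 0.1019, 0.075]
ee_rot: [-90.0, -0.0, -70.5]
contact_force: [-1.4, 0.3, 3.3]
opening: 0.0077
time: 7.42
ee_pos: [0.5013, 0.1019, 0.075]
ee_rot: [-90.0, -0.0, -70.5]
contact_force: [-3.1, 0.2, 9.9]
opening: 0.0077
```

In contact, within about 1.5 mm of target. Releasing and rising for a check.

```bash
python3 -m handwheel '[[[0,0,0,0,0,1,0],[0,0,0,0,0,0,60],[0,0,0,0,0,0,60],[0,0,0,0,0,0,60],[0,0,0,0,0,0,60],[0,0,0,0,0,20,60],[0,0,0,0,0,40,60],[0,0,0,0,0,45,60],[0,0,0,0,0,45,60],[0,0,0,0,0,20,60]]]'
python3 -m handwheel '[[[0,0,-0.1,0,40,10,100],[0,0,-0.1,0,45,0,100],[0,0,-0.1,10,35,0,100],[0,0,0,10,0,0,100],[0,0,0,0,0,0,100],[0,0,0,0,0,0,100]]]'
python3 - <<'E'
from h import *
st=robot.observe(); print(st["ee_pos"],st["ee_rot"],st["contact_force"]); np.save("g_st.npy",st,allow_pickle=True)
cv2.imwrite("pics/g.png",robot.get_image("wrist")[:,:,::-1])
E
```

```text
time: 8.68
ee_pos: [0.5024, 0.1019, 0.2475]
ee_rot: [-89.7, -0.1, -70.5]
contact_force: [0.1, 0.6, 0.4]
opening: 0.051
time: 9.43
ee_pos: [0.5208, 0.2207, 0.2544]
ee_rot: [-90.1, -0.0, -87.8]
contact_force: [-0.9, 0.1, 0.0]
opening: 0.0858
[0.52075006 0.22069846 0.25441252] [-9.00738779e+01 -2.96524699e-02 -8.77605732e+01] [-0.89178789  0.11935595  0.04587711]
```

View pics/g.png

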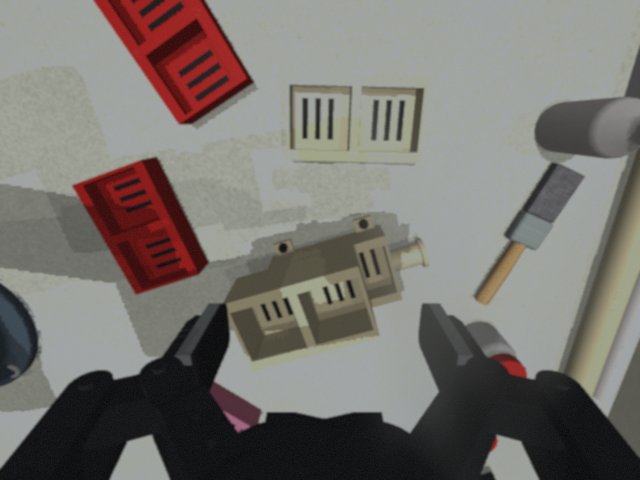

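The deep tray is seated at (305,300), with the base open at the pipe end (372,265). The shallow cream tray is at (355,118). I'll enlarge both in one picture.

Run:
```python
import cv2,numpy as np
a=cv2.imread("pics/g.png")
f=lambda x:cv2.resize(x,None,fx=3.5,fy=3.5,interpolation=cv2.INTER_CUBIC)
l=f(a[70:175,270:440]); m=f(a[215:285,220:440]) # unused scale check
d=cv2.resize(a[215:375,215:440],None,fx=3.5,fy=3.5,interpolation=cv2.INTER_CUBIC)
cv2.imwrite("pics/h1.png",cv2.resize(a[70:175,270:440],None,fx=4.5,fy=4.5,interpolation=cv2.INTER_CUBIC)); cv2.imwrite("pics/h2.png",d)
```

```text
(no output)
```

View pics/h1.png

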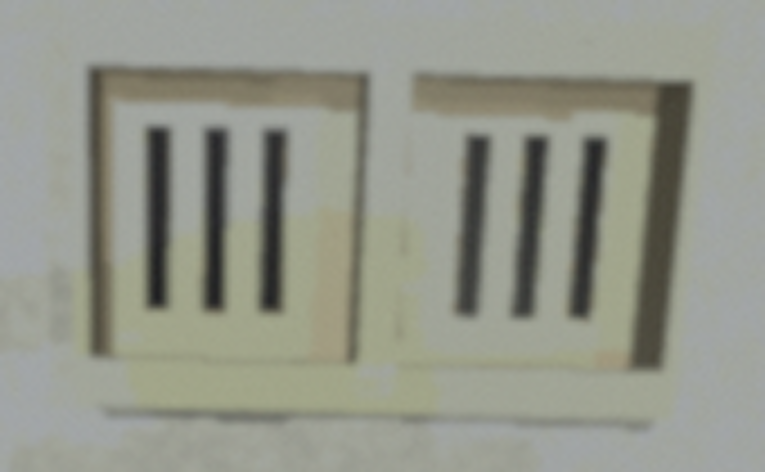

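View pics/h2.png

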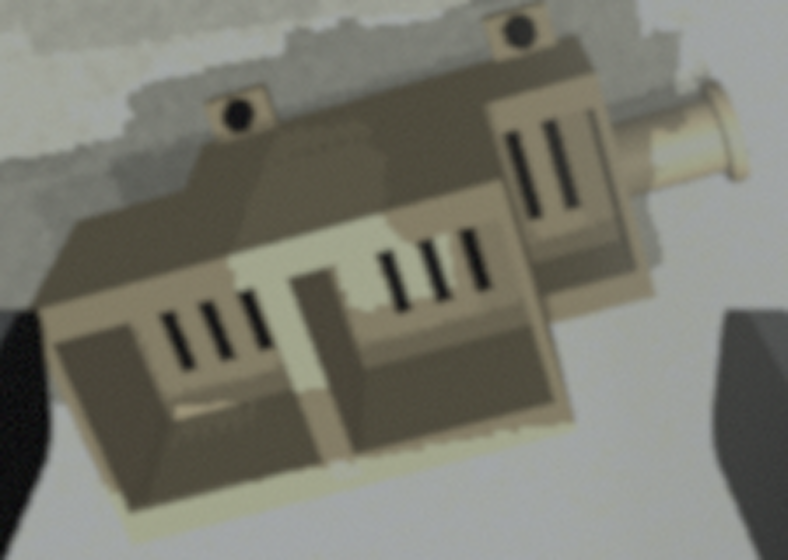

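Run:
```python
from h import *
st=np.load("g_st.npy",allow_pickle=True).item()
def go(n,c,off,k,z):
    p=plane("wrist",np.array(c,float)/k+off,z,st)
    e=[p[1]-p[0],p[2]-p[3]]; s=[p[3]-p[0],p[2]-p[1]]
    print(n,"ctr",p.mean(0).round(4),"len",[float(np.linalg.norm(v).round(4)) for v in e+s],
     "yaw",[float(np.degrees(np.arctan2(v[1],v[0])).round(1)) for v in e],[float(np.degrees(np.arctan2(v[1],v[0])).round(1)+90) for v in s])
go("shallow in",[(90,67),(692,82),(663,369),(91,355)],[270,70],4.5,.038)
go("shallow rib",[(370,73),(414,75),(397,365),(352,362)],[270,70],4.5,.038)
go("deep out",[(37,307),(500,180),(574,422),(133,543)],[215,215],3.5,.110)
go("base pipe end",[(488,100),(597,72),(653,297),(550,321)],[215,215],3.5,.045)
```

```text
shallow in ctr [0.5506 0.3101 0.038 ] len [0.1409, 0.1419, 0.0652, 0.0653] yaw [0.9, 0.9] [0.5999999999999943, 1.5]
shallow rib ctr [0.5504 0.3099 0.038 ] len [0.0103, 0.0112, 0.0656, 0.0659] yaw [-0.2, -1.5] [-0.09999999999999432, 0.7000000000000028]
deep out ctr [0.502  0.1028 0.11  ] len [0.1449, 0.1491, 0.0904, 0.0868] yaw [19.0, 20.4] [17.0, 19.599999999999994]
base pipe end ctr [0.5912 0.1327 0.045 ] len [0.0382, 0.0384, 0.09, 0.0902] yaw [17.6, 17.3] [18.599999999999994, 18.700000000000003]
```

```bash
python3 -m handwheel '[[[0,0,-0.02,10,30,-20,100],[0,0,0,10,30,-40,100],[0,0,0,10,29,-40,100],[0,0,0,0,0,-45,100],[0,0,0,0,0,-30,100],[0,0,0,0,0,0,100],[0,0,0,0,0,0,100]]]'
```

```text
time: 10.35
ee_pos: [0.5522, 0.3106, 0.081]
ee_rot: [-89.9, 0.0, -88.9]
contact_force: [-0.2, 0.1, 1.1]
opening: 0.0858
```

```bash
python3 -m handwheel '[[[0,0,0,-1,-1,-25,100],[0,0,0,0,0,-25,100],[0,0,0,0,0,-15,100],[0,0,0,0,0,-5,100],[0,0,0,0,0,0,100],[0,0,0,0,0,0,100]]]'
```

```text
time: 11.1
ee_pos: [0.5509, 0.3102, 0.0107]
ee_rot: [-89.9, 0.0, -88.9]
contact_force: [0.3, -0.6, 0.5]
opening: 0.0854
```

```bash
python3 -m handwheel '[[[0,0,0,0,0,0,0],[0,0,0,0,0,0,0],[0,0,0,0,0,0,0],[0,0,0,0,0,0,0],[0,0,0,0,0,0,0],[0,0,0,0,0,0,0],[0,0,0,0,0,0,0],[0,0,0,0,0,0,0]]]'
python3 -m handwheel '[[[0,0,0,0,0,15,0],[0,0,0,0,0,30,0],[0,0,0,0,0,45,0],[0,0,0,0,0,45,0],[0,0,0,0,0,35,0],[0,0,0,0,0,0,0],[0,0,0,0,0,0,0]]]'
```

```text
time: 12.1
ee_pos: [0.5502, 0.3099, 0.0099]
ee_rot: [-90.0, 0.0, -88.9]
contact_force: [-1.2, 0.9, 2.5]
opening: 0.0069
time: 12.98
ee_pos: [0.549, 0.3095, 0.1788]
ee_rot: [-90.1, -0.0, -88.9]
contact_force: [0.2, 0.1, -1.2]
opening: 0.007
```

```bash
python3 -m handwheel '[[[0,0,0.05,-1,-25,0,0],[0,0,0.06,-2,-42,0,0],[0,0,0.06,-2,-42,0,0],[0,0,0.06,-2,-42,0,0],[0,0,0.05,-2,-29,0,0],[0,0,0.04,0,-15,0,0],[0,0,0,0,0,0,0],[0,0,0,0,0,0,0],[0,0,0,0,0,0,0]]]'
```

```text
time: 14.1
ee_pos: [0.5408, 0.1157, 0.1792]
ee_rot: [-90.0, 0.0, -70.5]
contact_force: [-0.2, -0.4, -0.6]
opening: 0.0067
```

```bash
python3 -m handwheel '[[[0,0,0,-1,-1,-20,0],[0,0,0,0,0,-22,0],[0,0,0,0,0,-10,0],[0,0,0,0,0,-4,0],[0,0,0,0,0,0,0],[0,0,0,0,0,0,0]]]'
python3 -m handwheel '[[[0,0,0,0,0,-2,0],[0,0,0,0,0,0,0],[0,0,0,0,0,0,0]]]'
python3 -m handwheel '[[[0,0,0,0,0,-1,0],[0,0,0,0,0,0,0],[0,0,0,0,0,0,0]]]'
```

```text
time: 14.85
ee_pos: [0.5407, 0.114, 0.1244]
ee_rot: [-89.9, -0.0, -70.5]
contact_force: [0.4, -0.1, -0.6]
opening: 0.0068
time: 15.22
ee_pos: [0.5402, 0.1138, 0.1218]
ee_rot: [-90.0, -0.0, -70.5]
contact_force: [-0.4, -0.9, -1.1]
opening: 0.0071
time: 15.6
ee_pos: [0.5401, 0.1138, 0.1207]
ee_rot: [-90.0, 0.0, -70.5]
contact_force: [-0.4, 0.3, -1.8]
opening: 0.0068
```

```bash
python3 -m handwheel '[[[0,0,0,0,0,-1,0],[0,0,0,0,0,0,0],[0,0,0,0,0,0,0]]]'
python3 -m handwheel '[[[0,0,0,0,0,-1,0],[0,0,0,0,0,0,0],[0,0,0,0,0,0,0]]]'
```

```text
time: 15.98
ee_pos: [0.5403, 0.1139, 0.1199]
ee_rot: [-90.0, -0.0, -70.5]
contact_force: [-0.3, 0.7, -0.0]
opening: 0.0071
time: 16.35
ee_pos: [0.5403, 0.1139, 0.1198]
ee_rot: [-90.0, -0.0, -70.5]
contact_force: [-1.7, -0.4, 7.2]
opening: 0.0065
```

Contact came at the expected height of 0.120. Releasing, rising, and moving clear for the final check.

```bash
python3 -m handwheel '[[[0,0,0,0,0,1,0],[0,0,0,0,0,0,60],[0,0,0,0,0,0,60],[0,0,0,0,0,0,60],[0,0,0,0,0,0,60],[0,0,0,0,0,15,60],[0,0,0,0,0,30,60],[0,0,0,0,0,40,60],[0,0,0,0,0,40,60],[0,0,0,0,0,40,60]]]'
python3 -m handwheel '[[[0,0,-0.1,0,45,0,100],[0,0,-0.1,0,45,0,100],[0,0,-0.1,0,30,0,100],[0,0,0,0,0,0,100],[0,0,0,0,0,0,100],[0,0,0,0,0,0,100]]]'
python3 - <<'E'
from h import *
st=robot.observe(); print(st["ee_pos"],st["ee_rot"],st["contact_force"]); np.save("k_st.npy",st,allow_pickle=True)
w=robot.get_image("wrist")[:,:,::-1];s=robot.get_image("side")[:,:,::-1];cv2.imwrite("pics/kw.png",w);cv2.imwrite("pics/ks.png",s)
f=lambda x,k:cv2.resize(x,None,fx=k,fy=k,interpolation=cv2.INTER_CUBIC)
a=f(w[190:390,180:460],2); b=f(s[120:320,260:380],2)  # 560x400 , 240x400
cv2.imwrite("pics/k.png",np.hstack([a,b]))
E
```

```text
time: 17.6
ee_pos: [0.54, 0.1139, 0.2872]
ee_rot: [-89.9, -0.0, -70.5]
contact_force: [1.1, -0.1, 0.2]
opening: 0.0511
time: 18.35
ee_pos: [0.5402, 0.2328, 0.285]
ee_rot: [-90.0, -0.0, -87.8]
contact_force: [0.3, 0.1, 0.8]
opening: 0.0852
[0.5402274  0.23276998 0.28500882] [-8.99940673e+01 -1.89772566e-02 -8.77554367e+01] [0.30131903 0.08803884 0.75302809]
```

View pics/k.png

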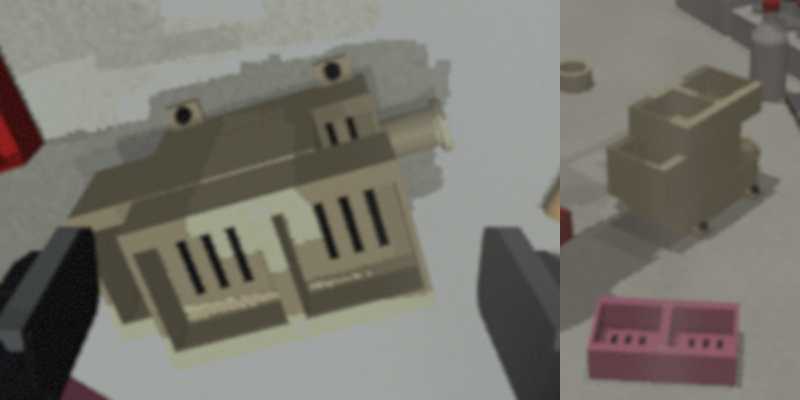

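The stack stands level: the shallow tray is over the base, the deep tray is offset away from the pipe, and the gripper is clear. One numerical check of the shallow tray, then hand in.

Run:
```python
from h import *
st=np.load("k_st.npy",allow_pickle=True).item()
p=plane("wrist",np.array([(118,235),(395,160),(433,298),(178,367)])/2+[180,190],.148,st)
c=p.mean(0)[:2];v=p[1]+p[2]-p[0]-p[3];print(c,np.degrees(np.arctan2(v[1],v[0])),np.linalg.norm(p[1]-p[0]),np.linalg.norm(p[2]-p[1]))
t=np.radians(19.4);print("offset in base axes",np.array([[np.cos(t),np.sin(t)],[-np.sin(t),np.cos(t)]])@(c-[.5396,.114]))
print(robot.job_done())
```

```text
[0.53971975 0.1157954 ] 19.627726905106712 0.1479817695438632 0.0849807779882575
offset in base axes [0.00070932 0.00165368]
the job is handed in; nothing more can be done
None
```

The trickle filter is built and handed in at about 18.5 s of the 64 s allowed. I gripped each tray by its rib. The deep tray went onto the base first, shifted about 40 mm away from the pipe. The cream shallow tray then went onto the deep tray, straight above the base.

- **Deep tray:** contact came at the expected height. A wrist image put it about 39 mm from the base centre, away from the pipe, and the strip of base left open measured 38 mm. Sideways it is about 2 mm off.
- **Shallow tray:** contact came at the expected height of 0.120 m. In the last image its centre is 0.7 mm off lengthwise and 1.7 mm sideways from the base, and its yaw is 19.6° against the base's 19.4°.
- **Other trays and limits:** I did not go near the small tray or the pink and red look-alikes. The highest force I read was about 10 N, during the deep tray's set-down.

**Disagreements:** the first rough scene-camera reading of the base was about 7 mm off the wrist readings in y; I used the wrist ones, which agreed with each other. In the last image the shallow tray's short side read 85 mm instead of 90, so its sideways offset is good to only a few millimetres.

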